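# Lock the lever press pin with its R-clip

### The arm

A 6-joint arm with a two-finger parallel gripper is mounted at the origin on a cart in front of the work surface, level with it; the furniture and walls round the work are solid. World frame = base frame: x ahead of the robot, y to its left, z up, the work surface at z = 0. Lengths are in m, angles in degrees, forces in N, time in s.
With the tool pointing down it reaches from about 0.35 to 0.875 m from the base axis. Payload 4.2 kg.
Tool frame: the origin (TCP) lies on the centre line of the jaws, within the pads' length; the fingertips stand 19 mm ahead of it and the grasp point (between the pads) is the TCP; x points along the fingers, y is the direction in which the jaws open and shut, and the axes are right-handed (so a half turn about x gives the same grasp; the last joint's range is limited). The gripper opens to 87 mm and grips with 3 to 60 N. Pads are 19 mm wide; open, the fingers measure 117 mm over their backs; the gripper's body (75 mm by 190 mm) begins 51 mm behind the grasp point.
Start: joints at [-49.526, 22.042, 0.453, 0, -68.411, -14.817], TCP at [0.271, -0.563, 0.242] pointing down, gripper open.
Joint ranges: [-179.83, 179.83], [-69.29, 118.12], [-61.27, 80.66], [-181.25, 117.63], [-171.15, -9.14], [-177.46, 177.46]. Speed limits (degrees/s): [159.86, 159.86, 180, 180, 180, 180].

### API

Orientations are given as a 3x3 rotation matrix whose columns are the frame's x, y, z axes.
In Python, from station import * gives the robot as it stands.
- The arm moves only by the shell command python3 -m creep 'ROWS'. ROWS is JSON, a list of rows, each a list of 5 numbers: the opening, from 0 (shut) to 1 (fully open), then the shift along the world's x, y, z in mm, then the turn about the world's z in rad. In form: [[jaw, x, y, z, turn], ...]. A call has exactly 8 rows; each row is the pose to reach, as a shift and turn from the pose measured when the call began; what a row does not reach only later rows make up. A row lasts 1/10 s, in which the tool goes at most 50 mm and 8.59 degrees, less where a joint would pass 70% of its speed; a pose out of reach is approached as far as the arm can. A call with a gripper value outside its range is refused whole. The fingers move at their own pace and stop on an object; the grip force is fixed at half the most. Time passes only in rows, so rows that repeat a pose let the fingers close, or fill a call up. It gives the time, the measured TCP pose, the force and the opening at its end, in the units of the state.
- sense(): the state, without advancing time (a new reading comes with each control period).
- capture(name): name is "scene" or "top" or "wrist"; returns a dict with "image" (420x560x3 uint8, blue, green, red), "z_map" (420x560 float32, m along the optical axis (not along the pixel's ray), 0 where there is no reading), "mtx" (3x3 intrinsics, pixels), "eye" and "attitude" of the camera in the world. Camera axes: x right, y up, looking along -z (the intrinsics and any distortion apply to the point x, -y, -z); pixel columns grow to the right and rows downward; lengths in m; the calibration is good to about 2 mm. A picture is of the moment at which its call begins.
- finish_job(): hands the job in, once; it reports no verdict.
Trained networks look in a picture, given as the dict that the camera call returned (one of the last four; its "shot" number tells which), for a name from the list of things; names that differ only in an ending like _2 or _b are one class to them, and where a whole thing is asked for, a point or a joint stands for the part that bears it (a point fixed in the world has none). Each returns a list of dicts, best first, with "confidence" (0 to 1); they miss things now and then, are a little off and sometimes report something else, mostly with a low value. They report only what shows in the picture. A call takes as long as a camera call. They do not tell look-alikes from the thing itself.
- look_for(picture, thing): "box" ([left, top, right, bottom] in pixels, round what is visible of it).
- mark_of(picture, thing): "centre" ([column, row] in pixels: a listed point, or the origin of a listed thing).
The state is a dict: "time_s": time; "joints": joint angles; "joint_velocities": joint speeds; "effort": joint torques, N m; "tcp_pos": TCP position; "ee_rot": TCP orientation; "wrist_force": force on the tool from outside, world axes, zero at the start; "moment": the same for the moment, N m; "gripper_width": opening from 0.0 (shut) to 1.0 (fully open).
Only numpy, scipy, OpenCV 4.12 (cv2) and the standard library are available. Lean on these libraries where they do the work, as an engineer would, in place of code of your own. Each camera call takes 0.05 s, during which the arm holds its last target.

### The job

Push the clevis pin of the lever press fully home, then take the R-clip from its stand and push its straight leg through the pin's cross-hole until the bent leg has ridden over the pin and snapped round it, fully seated. Let go of the clip and leave the bottles, weights and other loose things round the work where they stand.

Things in the scene. Friction and masses are not known exactly. Their poses are not given: they have to be found in the camera images.
- clevis: Fixed grey clevis bracket of a small lever press, origin on the worktop under the pin axis, midway between its lugs; z up. Base x -60..140, y +-75, 12 mm thick. Two lugs (outer faces y = +-39 mm, 52 mm wide, 156 mm high) hold a horizontal pin along y at height 130 mm; between them the steel lever's eye, its bar running to +x (to 140 mm, 150 mm high).
- pin (a joint): Slide of the 28 mm steel pin in the clevis, m: 0 = fully home (knob against the +y lug, cross-hole clear outside the -y lug); grows to 0.05 as it is drawn out to the bracket's +y, the cross-hole then hidden inside the bracket. About 3 N of friction; stays where it is left.
- pin_knob (a point): Centre of the outer end face of the pin's knob, a disc 42 mm across and 22 mm thick at the bracket's +y end of the pin; moves with the pin. Axes as pin_hole (y along the pin, outward here).
- pin_hole (a point): Middle of the pin's cross-hole, on the pin axis; moves with the pin; 24 mm outside the -y lug and 130 mm high when home. Hole 11.5 mm wide, straight through the 28 mm pin, mouths slightly chamfered. z = hole axis, 35 degrees from vertical: its upper mouth (+z) leans to the bracket's -x (robot side), so the clip goes in along -z, down and away. y = pin axis, towards the knob.
- clip: Steel R-clip, 8 mm wire, 142 mm long, 0.12 kg, upright in its stand, loop up. Origin on the straight leg's axis level with the loop's middle; straight leg along -z to z = -122 mm. The loop, its middle filled, is a flat disc 40 mm across, 8 mm thick along y, centred at x = +16, z = 0: pinch it across the 8 mm. The sprung bent leg hangs from it on the +x side, in the plane y = 0.
- clip_seat (a point): Point on the straight leg's axis 58 mm below the clip's origin, beside the bow of the bent leg; lies at the middle of the pin (on pin_hole) when the clip is fully seated. Axes as the clip.
- clip_tip (a point): Round end of the straight leg, 122 mm below the clip's origin. Axes as the clip.
- clip_leg (a joint): Spring opening of the clip's bent leg about the loop, rad: 0 = relaxed, grows as it is forced off the straight leg. Relaxed, its wire centre is 13 mm from the straight leg's axis at z = -45 and -71 mm (neck, throat), bows out to 18.5 mm at z = -58 mm to hug a 28 mm pin, and flares to 21 mm at its end, z = -96 mm. Riding over the pin takes roughly 5 to 15 N along the leg.
- clip_stand: Fixed aluminium block 76 x 50 x 44 mm on a 100 x 70 x 6 mm foot, origin under its centre. The clip's straight leg stands 38 mm deep in a 10 mm hole at x = -12 mm, its bent leg in a pocket at x = -1.5 to +16.5 mm; the clip's origin is then 128 mm above the worktop, its x along the stand's x. Draw the clip 45 mm straight up to free it.
- brown_bottle_a: Loose bystander: brown reagent bottle, 68 mm across, 156 mm tall; origin at the centre of its foot.
- brown_bottle_b: Loose bystander: another brown reagent bottle, 68 mm across, 156 mm tall; origin at the centre of its foot.
- weight_0: Loose bystander: brass check weight, 33 mm across, 52 mm tall; origin at the centre of its foot.
- cylinder_100: Loose bystander: measuring cylinder, 30 mm tube on a 60 mm foot, 199 mm tall; origin at the centre of its foot.
- stopper: Loose bystander: rubber stopper, 36 mm across, 30 mm tall; origin at the centre of its foot.
- weight_1: Loose bystander: smaller brass check weight, 26 mm across, 41 mm tall; origin at the centre of its foot.
Not all that is in view belongs to the job. There is more than one size of the clip; the one meant has the size given above.

How it is judged (in metres and radians):
On the way, in this order (a step that is already met when the one before it is completed fails the run):
1. the pin is pushed fully home (value of joint pin below 0.004 m), for 0.2 s.
2. the clip's straight leg has come through the cross-hole (x of clip_tip in the frame of pin_hole between -0.012 and 0.012 m and y of clip_tip in the frame of pin_hole between -0.012 and 0.012 m and z of clip_tip in the frame of pin_hole below -0.016 m), for 0.1 s.
At the end, for the whole second after the job is handed in: Pin home within 5 mm; clip's seat point within 7 mm of the middle of the cross-hole, straight leg along the hole within 0.2 rad, clip plane across the pin within 0.25 rad (either way round), bent leg sprung back round the pin (under 0.05 rad), clip released and at rest (value of joint pin below 0.005 m and distance between clip_seat and pin_hole below 0.007 m and angle between the z axis of clip and the z axis of pin_hole, either way round below 0.2 rad and angle between the y axis of clip and the y axis of pin_hole, either way round below 0.25 rad and value of joint clip_leg below 0.05 rad and linear speed of clip below 0.02 m/s); the robot touches nothing.
It fails at once if a bystander is knocked over or shifted by more than 30 mm (distance of any of brown_bottle_a, brown_bottle_b, weight_0, cylinder_100, stopper, weight_1 from where it was at the start of the episode above 0.03 m or angle between any of brown_bottle_a, brown_bottle_b, weight_0, cylinder_100, stopper, weight_1's own z axis and vertical above 0.6 rad).
It also fails if it takes over 51 s, if anything falls off the work surface, if the arm or the gripper's body presses on something with over 40 N, if the wrist force passes 120 N, or if a joint passes its speed limit or range.

## Working session

There is one attempt and no reset: what is moved stays moved. The work goes in short steps, Python scripts to look and compute and a shell command to move; the robot and the scene stay as the last step left them, time stands still between calls to the robot, and variables do not carry over. Pictures are saved under pics/ and viewed, and the job is handed in when it is done.

```bash
ls; mkdir -p pics
cat > h.py <<'E'
import numpy as np, cv2
from station import *
def world(p,u,v,z=None):
    K=np.array(p["mtx"]);d=z if z is not None else p["z_map"][int(round(v)),int(round(u))]
    x=(u-K[0,2])/K[0,0]*d;y=(v-K[1,2])/K[1,1]*d
    return np.array(p["attitude"])@np.array([x,-y,-d])+np.array(p["eye"])
def proj(p,X):
    K=np.array(p["mtx"]);c=np.array(p["attitude"]).T@(np.asarray(X,float)-np.array(p["eye"]))
    return np.array([K[0,0]*c[0]/-c[2]+K[0,2],K[1,1]*c[1]/c[2]+K[1,2]])
def cloud(p):
    K=np.array(p["mtx"]);d=p["z_map"];v,u=np.mgrid[0:d.shape[0],0:d.shape[1]]
    c=np.stack([(u-K[0,2])/K[0,0]*d,-(v-K[1,2])/K[1,1]*d,-d],-1)
    return c@np.array(p["attitude"]).T+np.array(p["eye"])
np.set_printoptions(precision=4,suppress=True)
E
python3 - <<'E'
from h import *
names="clevis pin_knob pin_hole clip clip_seat clip_tip clip_stand brown_bottle_a weight_0 cylinder_100 stopper weight_1".split()
for c in ("scene","top","wrist"):
    p=capture(c); cv2.imwrite(f"pics/{c}0.png",p["image"]); np.savez(f"{c}0.npz",**{k:p[k] for k in("image","z_map","mtx","eye","attitude")})
    print(c,[k for k in p], p["eye"],np.array(p["attitude"]).tolist(),p["mtx"])
    if c!="wrist":
      for n in names:
        for r in mark_of(p,n)[:3]:
            u,v=r["centre"];
            try: w=world(p,u,v)
            except Exception as e: w=None
            print(n,round(r["confidence"],2),np.round(r["centre"],1),w)
print(sense())
E
```

```text
pics
scene ['image', 'z_map', 'mtx', 'eye', 'attitude', 'shot'] [-0.1076 -0.5638  0.5656] [[0.6327670312356495, 0.36427287069954034, -0.6833089783205972], [-0.7743391857820586, 0.29519756069793834, -0.5596938676815794], [-0.002170148290056954, 0.883268744964013, 0.46886204221081507]] [[380.7332   0.     277.2617]
 [  0.     380.7332 216.3926]
 [  0.       0.       1.    ]]
clevis 0.63 [233.1 237.9] [0.5057 0.0948 0.026 ]
pin_knob 0.71 [204.  182.5] [0.5302 0.2255 0.147 ]
pin_hole 0.48 [236.6 198.4] [0.5272 0.0945 0.1374]
clip 0.83 [327.1 226.8] [ 0.7604 -0.047  -0.0006]
clip 0.61 [351.6 329.4] [ 0.4316 -0.3162  0.0011]
clip 0.6 [280.1 286.4] [ 0.4433 -0.1206  0.0056]
clip_seat 0.87 [330.4 324.1] [ 0.4178 -0.2745  0.0005]
clip_seat 0.75 [327.2 246. ] [ 0.572  -0.163   0.0703]
clip_seat 0.52 [262. 291.] [-0.1076 -0.5638  0.5656]
clip_tip 0.59 [245.1 291.1] [ 0.3853 -0.0631 -0.0012]
clip_tip 0.52 [316.9 315.4] [ 0.4159 -0.242   0.0066]
clip_tip 0.16 [330.2 269.2] [ 0.5585 -0.1839  0.0188]
clip_stand 0.83 [327.1 271. ] [ 0.5554 -0.1774  0.0122]
clip_stand 0.6 [327.7 245.2] [ 0.5736 -0.16
[... 2552 characters left out ...]
3463531, -0.2956079370155643, 0.9553092207518966]] [[309.9391   0.     280.2223]
 [  0.     309.9391 208.3671]
 [  0.       0.       1.    ]]
{'time_s': 1.35, 'joints': array([-49.5258,  22.0415,   0.4514,   0.0017, -68.4105, -14.8186]), 'joint_velocities': array([-0.0172, -0.0979, -0.0314, -0.1222,  0.0397, -0.0455]), 'effort': array([  0.0014, -39.0469,  18.7621,   4.2243,   0.0154,  -0.    ]), 'tcp_pos': array([ 0.2706, -0.5633,  0.2415]), 'ee_rot': array([[-0.    , -0.433 ,  0.9014],
       [-0.    ,  0.9014,  0.433 ],
       [-1.    ,  0.    , -0.    ]]), 'wrist_force': array([-0.0241,  0.2532, -0.6097]), 'moment': array([ 0.0022, -0.0122,  0.0092]), 'gripper_width': 1.0007391343974972}
```

View pics/scene0.png

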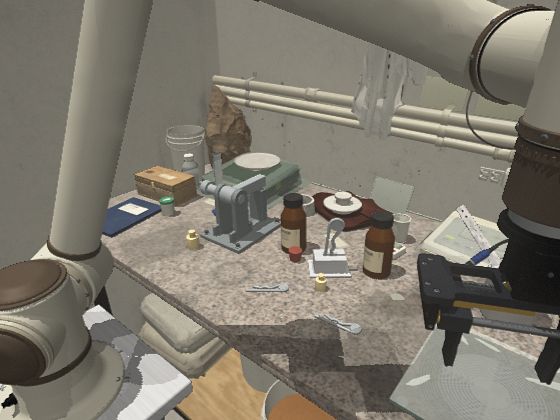

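View pics/top0.png

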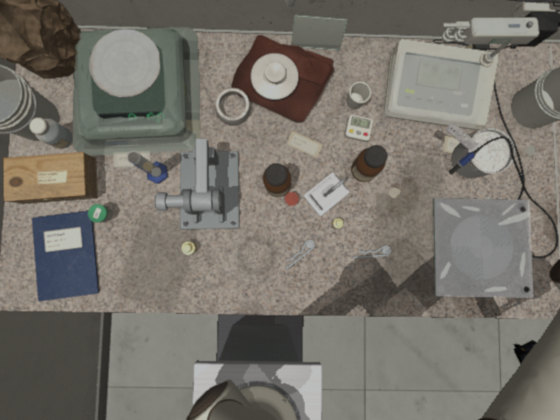

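Run:
```python
from h import *
t=np.load("top0.npz");s=np.load("scene0.npz")
a=cv2.resize(t["image"][130:240,130:260],None,fx=4.5,fy=4.5,interpolation=cv2.INTER_CUBIC)
b=cv2.resize(t["image"][160:240,260:400],None,fx=4.5,fy=4.5,interpolation=cv2.INTER_CUBIC)
cv2.imwrite("pics/ta.png",a);cv2.imwrite("pics/tb.png",b)
c=cv2.resize(s["image"][140:260,180:410],None,fx=3.4,fy=4,interpolation=cv2.INTER_CUBIC)
cv2.imwrite("pics/sc.png",c)
for n,q,l in(("top",t,0),("scene",s,0)):
    C=cloud(q)
    # clevis region
    X=C.reshape(-1,3)
    m=(abs(X[:,0]-.56)<.14)&(abs(X[:,1]-.12)<.14)
    for lo,hi in((.008,.016),(.145,.154),(.154,.16),(.135,.144),(.12,.135)):
        k=m&(X[:,2]>lo)&(X[:,2]<hi); print(n,lo,hi,k.sum(),X[k].min(0) if k.any() else"",X[k].max(0) if k.any() else "")
    m=(abs(X[:,0]-.57)<.07)&(abs(X[:,1]+.155)<.07)
    for lo,hi in((.003,.009),(.041,.047),(.06,.15)):
        k=m&(X[:,2]>lo)&(X[:,2]<hi)
        if k.sum()>5:
            r=cv2.minAreaRect((X[k][:,:2]*1000).astype(np.float32)); print(n,lo,hi,k.sum(),X[k].min(0),X[k].max(0),r)
```

```text
top 0.008 0.016 2735 [0.4211 0.0599 0.008 ] [0.7   0.26  0.016]
top 0.145 0.154 1144 [ 0.5215 -0.0198  0.145 ] [0.6814 0.2598 0.154 ]
top 0.154 0.16 274 [ 0.5291 -0.0196  0.154 ] [0.6256 0.2599 0.1588]
top 0.135 0.144 357 [ 0.5176 -0.0177  0.1351] [0.6799 0.2597 0.144 ]
top 0.12 0.135 121 [ 0.5161 -0.0085  0.1202] [0.6804 0.2597 0.1348]
top 0.003 0.009 482 [ 0.5013 -0.2246  0.003 ] [ 0.64   -0.0851  0.009 ] ((570.5440063476562, -154.95819091796875), (138.73121643066406, 138.00747680664062), 89.37415313720703)
top 0.041 0.047 473 [ 0.5025 -0.2089  0.041 ] [ 0.6198 -0.1211  0.047 ] ((559.2132568359375, -182.77890014648438), (104.11382293701172, 77.20188903808594), 40.846038818359375)
top 0.06 0.15 82 [ 0.5695 -0.1885  0.062 ] [ 0.5985 -0.1547  0.1498] ((584.5863647460938, -171.06570434570312), (7.8080339431762695, 41.63043212890625), 39.66339874267578)
scene 0.008 0.016 993 [0.4207 0.0556 0.008 ] [0.6918 0.2143 0.016 ]
scene 0.145 0.154 361 [ 0.5207 -0.0198  0.145 ] [0.6808 0.2589 0.154 ]
scene 0.154 0.16 44 [ 0.5282 -0.0199  0.154 ] [0.6288 0.2593 0.1598]
scene 0.135 0.144 281 [0.5149 0.0907 0.1351] [0.6789 0.2598 0.144 ]
scene 0.12 0.135 341 [ 0.5132 -0.0165  0.12  ] [0.6799 0.26   0.1349]
scene 0.003 0.009 254 [ 0.5027 -0.2245  0.0032] [ 0.6353 -0.0853  0.0089] ((582.4000244140625, -164.09246826171875), (130.29226684570312, 124.46818542480469), 71.46245574951172)
scene 0.041 0.047 345 [ 0.5038 -0.2131  0.041 ] [ 0.6218 -0.1214  0.0468] ((560.5665283203125, -182.390869140625), (102.58769226074219, 76.0821304321289), 40.31835174560547)
scene 0.06 0.15 320 [ 0.5675 -0.1911  0.0602] [ 0.5976 -0.1561  0.1462] ((582.8755493164062, -174.15296936035156), (9.59650993347168, 42.01499938964844), 41.641273498535156)
```

View pics/ta.png

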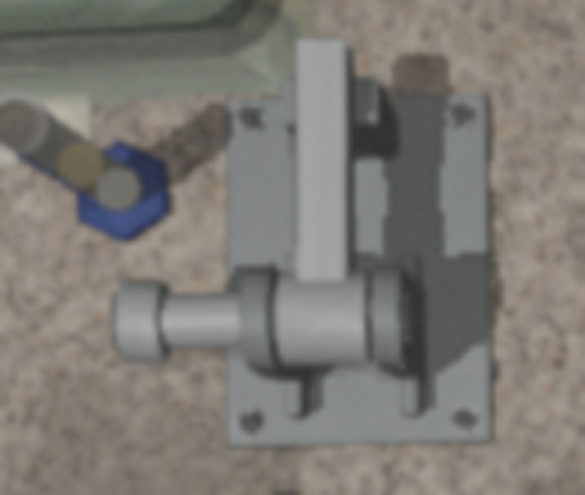

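View pics/tb.png

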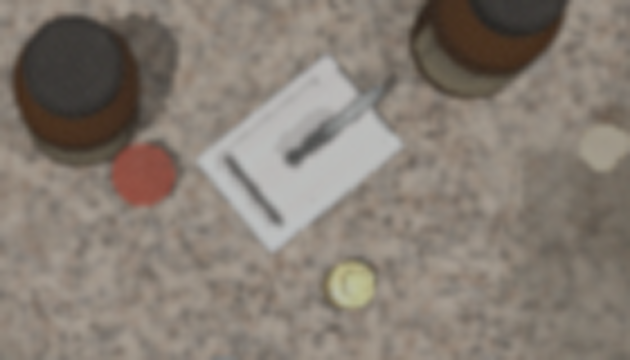

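View pics/sc.png

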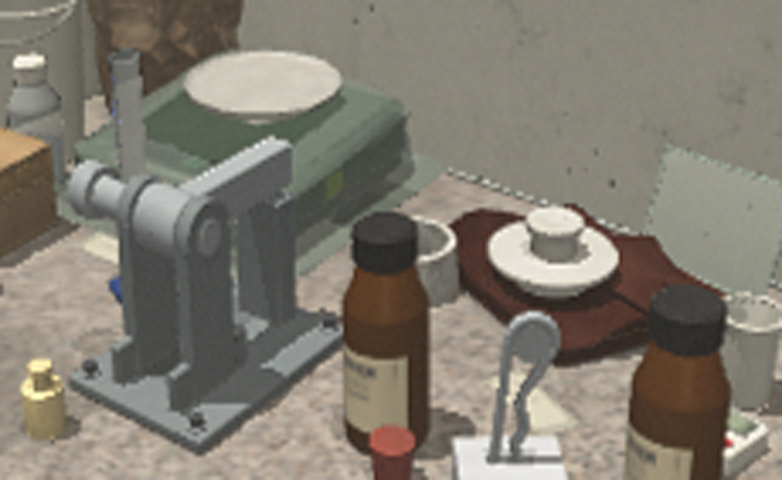

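Run:
```python
from h import *
for n in("top","scene"):
    q=np.load(n+"0.npz");X=cloud(q).reshape(-1,3)
    # base plate
    def reg(x0,x1,y0,y1,z0,z1):
        k=(X[:,0]>x0)&(X[:,0]<x1)&(X[:,1]>y0)&(X[:,1]<y1)&(X[:,2]>z0)&(X[:,2]<z1);return X[k]
    B=reg(.44,.70,.02,.20,.009,.015); 
    print(n,"base",cv2.minAreaRect((B[:,:2]*1000).astype(np.float32)),np.percentile(B,[1,50,99],axis=0))
    for nm,r in(("lever",(.575,.69,.06,.16,.145,.155)),("knob",(.49,.57,.205,.25,.12,.158)),("pinshaft",(.49,.57,.16,.205,.13,.15)),("lugs",(.49,.57,.05,.16,.15,.162)),("-ylug",(.49,.57,.04,.10,.10,.16))):
        P=reg(*r)
        if len(P)<4: print(nm,len(P));continue
        print(nm,len(P),P.min(0),P.max(0),np.median(P,0), "maxz rows",P[P[:,2]>P[:,2].max()-.003].mean(0))
        if nm in("lever","pinshaft"): print(cv2.minAreaRect((P[:,:2]*1000).astype(np.float32)))
```

```text
top base ((566.7835083007812, 131.3880615234375), (244.362548828125, 139.46392822265625), 1.348126769065857) [[0.4843 0.0616 0.0092]
 [0.5935 0.1082 0.0124]
 [0.6818 0.1987 0.0149]]
lever 494 [0.5756 0.123  0.1451] [0.6814 0.1513 0.153 ] [0.6276 0.1379 0.1477] maxz rows [0.629  0.1371 0.1506]
((628.366455078125, 137.28114318847656), (105.47484588623047, 24.719615936279297), 2.089027166366577)
knob 261 [0.519  0.205  0.1272] [0.56   0.2387 0.1545] [0.538  0.221  0.1457] maxz rows [0.5388 0.2259 0.1524]
pinshaft 215 [0.5161 0.1601 0.1301] [0.5661 0.2049 0.1497] [0.5395 0.1863 0.1426] maxz rows [0.5418 0.1707 0.1482]
((541.00830078125, 182.5306396484375), (50.001686096191406, 44.60935592651367), 0.3235686421394348)
lugs 343 [0.5251 0.096  0.15  ] [0.5688 0.16   0.1588] [0.5438 0.1276 0.1537] maxz rows [0.5441 0.1157 0.1568]
-ylug 92 [0.519  0.0935 0.102 ] [0.5693 0.0998 0.1588] [0.5408 0.0964 0.1414] maxz rows [0.5465 0.0972 0.157 ]
scene base ((562.9920654296875, 129.23171997070312), (236.45199584960938, 143.52926635742188), 1.79787015914917) [[0.482  0.0573 0.0093]
 [0.5521 0.0957 0.0116]
 [0.6776 0.1931 0.0146]]
lever 123 [0.5753 0.1225 0.145 ] [0.6808 0.15   0.1485] [0.6247 0.1349 0.1465] maxz rows [0.6259 0.1351 0.1467]
((627.8837890625, 135.88267517089844), (105.57664489746094, 26.191682815551758), 1.3489903211593628)
knob 124 [0.5164 0.2051 0.1204] [0.5563 0.2342 0.151 ] [0.5257 0.2159 0.1408] maxz rows [0.537  0.2227 0.1495]
pinshaft 71 [0.5147 0.1605 0.1302] [0.5608 0.2048 0.1494] [0.5274 0.1872 0.1397] maxz rows [0.5285 0.1649 0.1478]
((537.776611328125, 182.64450073242188), (44.27128982543945, 46.15512466430664), 89.93243408203125)
lugs 105 [0.5265 0.0927 0.1501] [0.5571 0.1599 0.1563] [0.5381 0.122  0.1527] maxz rows [0.5397 0.1189 0.1544]
-ylug 256 [0.5157 0.0898 0.1002] [0.5697 0.0997 0.1552] [0.5377 0.0947 0.1271] maxz rows [0.5414 0.0952 0.1544]
```

```bash
python3 -m creep '[[0,25,50,30,-0.1],[0,40,95,50,-0.2],[0,55,140,60,-0.3],[0,70,185,60,-0.413],[0,85,230,60,-0.413],[0,100,275,60,-0.413],[0,115,320,60,-0.413],[0,130,365,60,-0.413]]'
```

```text
time_s: 2.15
tcp_pos: [0.4008, -0.1965, 0.302]
ee_rot: [[0.001, -0.035, 0.999], [-0.0, 0.999, 0.035], [-1.0, -0.0, 0.001]]
wrist_force: [1.1, -0.1, -0.2]
gripper_width: 0.353
```

```bash
python3 -m creep '[[0,14,48,0,0],[0,28,96,0,0],[0,42,143,0,0],[0,56,191,0,0],[0,70,239,0,0],[0,84,287,0,0],[0,98,335,0,0],[0,112,383,0,0]]'; python3 -m creep '[[0,12,46,0,0],[0,24,92,-10,0],[0,24,92,-50,0],[0,24,92,-95,0],[0,24,92,-140,0],[0,24,92,-164,0],[0,24,92,-164,0],[0,24,85,-164,0]]'
```

```text
time_s: 2.95
tcp_pos: [0.5127, 0.1878, 0.3024]
ee_rot: [[0.002, -0.035, 0.999], [0.0, 0.999, 0.035], [-1.0, 0.0, 0.002]]
wrist_force: [-0.1, -0.1, -0.8]
gripper_width: 0.006
time_s: 3.75
tcp_pos: [0.5374, 0.2735, 0.1391]
ee_rot: [[0.003, -0.037, 0.999], [0.0, 0.999, 0.037], [-1.0, 0.0, 0.003]]
wrist_force: [0.5, 0.4, 0.5]
gripper_width: 0.009
```

```bash
python3 -m creep '[[0,0,-12,0,0],[0,0,-24,0,0],[0,1,-34,0,0],[0,1,-42,0,0],[0,1,-50,0,0],[0,2,-57,0,0],[0,2,-62,0,0],[0,2,-65,0,0]]'
python3 - <<'E'
from h import *
p=capture("top");cv2.imwrite("pics/t1.png",cv2.resize(p["image"][130:240,110:260],None,fx=4.5,fy=4.5));print(sense()["wrist_force"])
np.savez("top1.npz",**{k:p[k] for k in("image","z_map","mtx","eye","attitude")})
E
```

```text
time_s: 4.55
tcp_pos: [0.5402, 0.2083, 0.1394]
ee_rot: [[0.005, -0.037, 0.999], [0.001, 0.999, 0.037], [-1.0, 0.001, 0.005]]
wrist_force: [1.6, 3.5, 3.3]
gripper_width: 0.009
[1.4224 2.5667 2.2831]
```

View pics/t1.png

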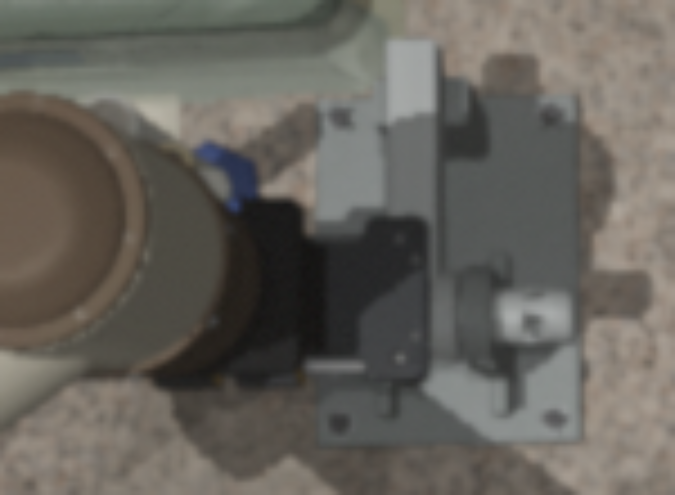

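```bash
python3 -m creep '[[0,0,-3,0,0],[0,0,-5,0,0],[0,0,-6,0,0],[0,0,-7,0,0],[0,0,-8,0,0],[0,0,-8,0,0],[0,0,-8,0,0],[0,0,-8,0,0]]'
```

```text
time_s: 5.4
tcp_pos: [0.5402, 0.2048, 0.1393]
ee_rot: [[0.007, -0.038, 0.999], [0.008, 0.999, 0.038], [-1.0, 0.008, 0.008]]
wrist_force: [-3.8, 17.6, 1.6]
gripper_width: 0.003
```

```bash
python3 -m creep '[[0,0,15,0,0],[0,0,22,20,0],[0,0,22,65,0],[0,0,22,110,0],[0,0,22,155,0],[0.5,0,-20,165,-0.1],[1,5,-68,165,-0.25],[1,10,-116,165,-0.4]]';python3 -m creep '[[1,6,-47,0,-0.15],[1,12,-94,0,-0.3],[1,18,-141,0,-0.45],[1,24,-188,0,-0.5],[1,30,-235,0,-0.5],[1,34,-261,0,-0.5],[1,34,-261,0,-0.5],[1,34,-261,0,-0.5]]'
python3 - <<'E'
from h import *
for c in ("scene","top","wrist"):
    p=capture(c); cv2.imwrite(f"pics/{c}2.png",p["image"]); np.savez(f"{c}2.npz",**{k:p[k] for k in("image","z_map","mtx","eye","attitude")})
    for n in("pin_hole","pin_knob","clip"):
        for r in mark_of(p,n)[:3]: print(c,n,round(r["confidence"],2),r["centre"],world(p,*r["centre"]))
E
```

```text
time_s: 6.2
tcp_pos: [0.5491, 0.0871, 0.3037]
ee_rot: [[0.007, 0.359, 0.933], [0.003, 0.933, -0.359], [-1.0, 0.005, 0.006]]
wrist_force: [0.5, -0.4, -0.6]
gripper_width: 0.194
time_s: 7.0
tcp_pos: [0.5821, -0.1745, 0.3021]
ee_rot: [[0.003, 0.764, 0.645], [-0.001, 0.645, -0.764], [-1.0, 0.002, 0.003]]
wrist_force: [-0.2, 0.6, 0.6]
gripper_width: 0.926
scene pin_hole 0.61 [246.4, 201.2] [0.5451 0.0765 0.128 ]
scene pin_knob 0.77 [219.0, 186.4] [0.5299 0.1632 0.1521]
scene clip 0.77 [352.1, 329.8] [ 0.4264 -0.3197  0.0063]
scene clip 0.67 [328.1, 227.0] [ 0.5747 -0.1603  0.121 ]
scene clip 0.55 [278.7, 288.6] [ 0.4336 -0.1242  0.007 ]
top pin_hole 0.75 [230.9, 199.3] [0.5456 0.0689 0.1457]
top pin_knob 0.68 [177.1, 200.6] [0.5398 0.1875 0.1492]
top pin_knob 0.28 [331.9, 191.0] [ 0.5725 -0.1615  0.1183]
top clip 0.65 [315.0, 246.5] [ 0.443  -0.1383 -0.0024]
top clip 0.47 [385.2, 257.0] [ 0.4196 -0.3186  0.0014]
top clip 0.46 [326.6, 192.7] [ 0.5728 -0.1548  0.0811]
wrist clip 0.87 [277.3, 180.6] [ 0.5879 -0.1821  0.0301]
wrist clip 0.68 [131.9, 172.9] [ 0.4247 -0.3126  0.0068]
wrist clip 0.62 [220.6, 78.5] [ 0.4455 -0.1298  0.0054]
```

View pics/wrist2.png

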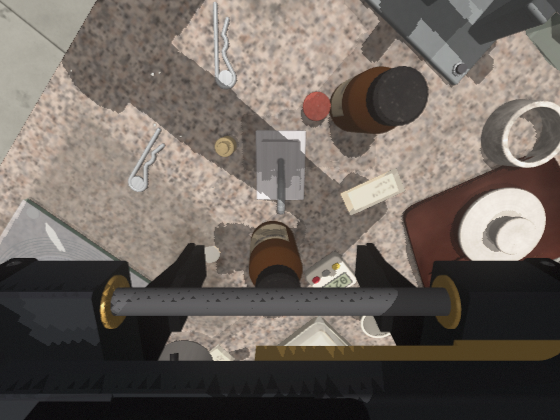

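View pics/scene2.png

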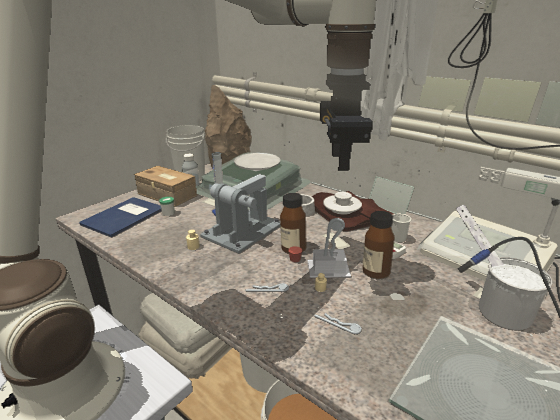

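Run:
```python
from h import *
for n in("wrist","scene","top"):
    q=np.load(n+"2.npz");X=cloud(q).reshape(-1,3)
    k=(abs(X[:,0]-.582)<.035)&(abs(X[:,1]+.17)<.035)
    P=X[k&(X[:,2]>.1)&(X[:,2]<.165)]
    if len(P)>4: print(n,len(P),P.min(0),P.max(0),cv2.minAreaRect((P[:,:2]*1000).astype(np.float32)))
    P=X[k&(X[:,2]>.1)&(X[:,2]<.165)]
    if len(P)>4: print(" x-dir extremes",(P[:,:2]@np.array([.65,-.76])).min(),(P[:,:2]@np.array([.65,-.76])).max(), "perp",np.percentile(P[:,:2]@np.array([.76,.65]),[2,50,98]))
    F=X[(abs(X[:,0]-.572)<.08)&(abs(X[:,1]+.155)<.06)&(X[:,2]>.04)&(X[:,2]<.048)]
    print(" block",len(F),np.median(F,0),cv2.minAreaRect((F[:,:2]*1000).astype(np.float32)))
w=np.load("wrist2.npz")
cv2.imwrite("pics/w2c.png",cv2.resize(w["image"][110:260,210:350],None,fx=4,fy=4,interpolation=cv2.INTER_CUBIC))
```

```text
wrist 293 [ 0.5722 -0.1896  0.1008] [ 0.6004 -0.158   0.1483] ((586.696044921875, -173.76040649414062), (6.755490303039551, 39.561954498291016), 40.37287902832031)
 x-dir extremes 0.4936284600465797 0.5331915810898854 perp [0.3296 0.3327 0.3359]
 block 1986 [ 0.5769 -0.1651  0.0449] ((558.8660888671875, -185.63934326171875), (107.45185852050781, 76.56998443603516), 39.99568557739258)
scene 221 [ 0.5684 -0.1927  0.1   ] [ 0.5972 -0.1596  0.146 ] ((583.9576416015625, -174.92611694335938), (11.175880432128906, 39.429779052734375), 40.33009338378906)
 x-dir extremes 0.49279299136655796 0.5322261732824316 perp [0.3253 0.329  0.3317]
 block 378 [ 0.5737 -0.1719  0.0438] ((557.5706176757812, -184.7983856201172), (108.1424560546875, 76.49545288085938), 40.18843078613281)
top 71 [ 0.5715 -0.1886  0.1014] [ 0.5985 -0.1561  0.15  ] ((585.4133911132812, -172.03646850585938), (7.773155689239502, 39.479591369628906), 39.665042877197266)
 x-dir extremes 0.49151451989929457 0.5309719802376452 perp [0.3294 0.3332 0.3369]
 block 522 [ 0.5772 -0.1638  0.0444] ((558.8682861328125, -182.04440307617188), (103.423095703125, 77.58329772949219), 39.82666015625)
```

View pics/w2c.png

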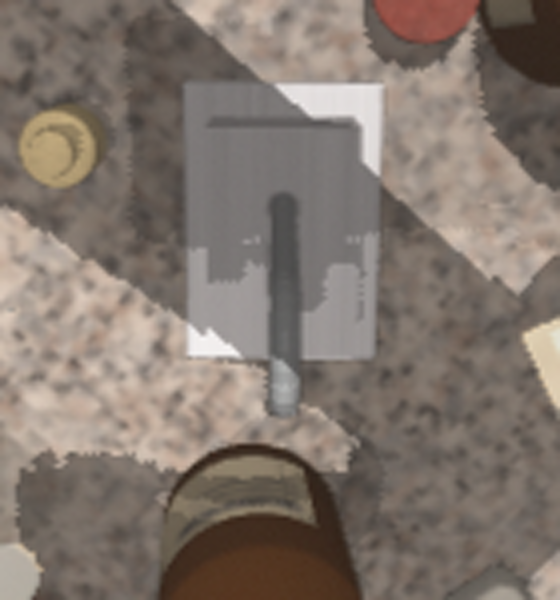

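```bash
python3 -m creep '[[1,3,1,-45,0],[1,3,1,-90,0],[1,3,1,-130,0],[1,3,1,-160,0],[0.6,3,1,-174,0],[0,3,1,-174,0],[0,3,1,-174,0],[0,3,1,-174,0]]'; python3 -m creep '[[0,0,0,0,0],[0,0,0,0,0],[0,0,0,5,0],[0,0,0,10,0],[0,0,0,16,0],[0,0,0,22,0],[0,0,0,28,0],[0,0,0,33,0]]'
python3 - <<'E'
from h import *
p=capture("scene"); cv2.imwrite("pics/s3.png",cv2.resize(p["image"][160:300,250:420],None,fx=4,fy=4,interpolation=cv2.INTER_CUBIC)); np.savez("scene3.npz",**{k:p[k] for k in("image","z_map","mtx","eye","attitude")})
E
```

```text
time_s: 8.4
tcp_pos: [0.5871, -0.1728, 0.1314]
ee_rot: [[0.011, 0.762, 0.647], [-0.001, 0.647, -0.762], [-1.0, 0.007, 0.008]]
wrist_force: [-0.1, 0.5, 0.7]
gripper_width: 0.721
time_s: 9.2
tcp_pos: [0.5871, -0.1727, 0.1649]
ee_rot: [[0.011, 0.762, 0.647], [-0.001, 0.647, -0.762], [-1.0, 0.008, 0.008]]
wrist_force: [0.5, -0.3, -1.1]
gripper_width: 0.088
```

View pics/s3.png

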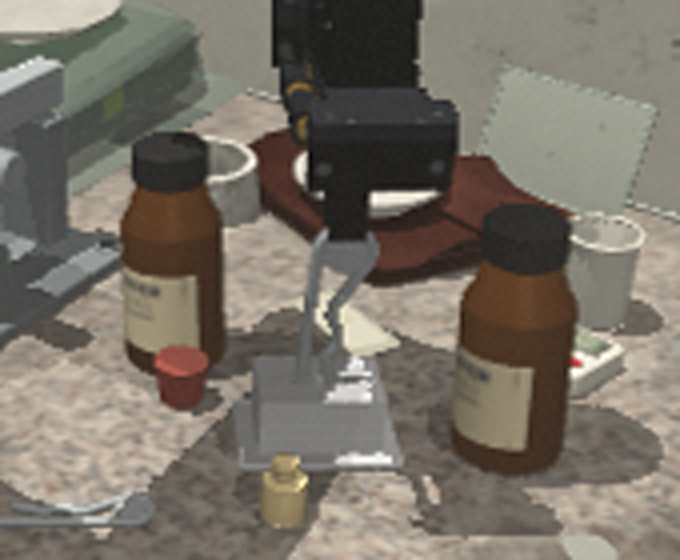

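Run:
```python
from h import *
p=dict(np.load("scene3.npz"))
a=np.array([.6465,-.763,0]);z=np.array([0,0,1.])
im=cv2.resize(p["image"][160:300,250:420],None,fx=4,fy=4,interpolation=cv2.INTER_CUBIC)
for dz,col in((0,(0,0,255)),(-.008,(0,255,0))):
    o=np.array([.5855,-.1735,.1615+dz])-.016*a
    for s in((0,-.118),(0,0),(.021,-.096),(.0185,-.058),(.013,-.071),(.013,-.045),(.036,0)):
        u=proj(p,o+s[0]*a+s[1]*z); u=(u-[250,160]+.5)*4
        cv2.circle(im,tuple(int(round(i)) for i in u),3,col,-1)
cv2.imwrite("pics/s3b.png",cv2.resize(im[200:440,200:480],None,fx=2.4,fy=2.4))
```

```text
(no output)
```

View pics/s3b.png

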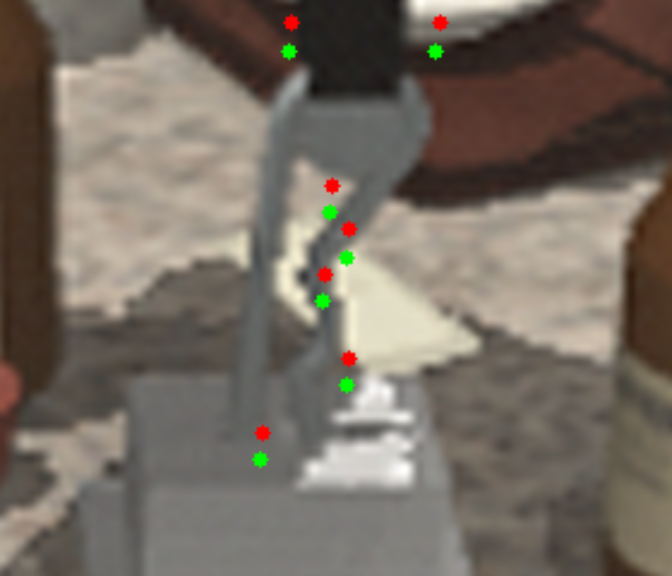

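```bash
python3 -m creep '[[0,0,0,-6,0],[0,0,0,-12,0],[0.3,0,0,-14,0],[0.5,0,0,-14,0],[0.5,0,0,-24,0],[0.5,0,0,-36,0],[0.2,0,0,-37,0],[0,-1,-1,-37,0]]'; python3 -m creep '[[0,0,0,0,0],[0,0,0,0,0],[0,0,0,0,0],[0,0,0,0,0],[0,0,0,0,0],[0,0,0,0,0],[0,0,0,4,0],[0,0,0,8,0]]'
python3 - <<'E'
from h import *
p=capture("scene"); cv2.imwrite("pics/s4.png",cv2.resize(p["image"][190:270,290:380],None,fx=7,fy=7,interpolation=cv2.INTER_CUBIC)); np.savez("scene4.npz",**{k:p[k] for k in("image","z_map","mtx","eye","attitude")})
E
```

```text
time_s: 10.05
tcp_pos: [0.586, -0.1738, 0.1273]
ee_rot: [[0.01, 0.762, 0.648], [-0.002, 0.648, -0.762], [-1.0, 0.006, 0.007]]
wrist_force: [-0.0, 0.5, 0.2]
gripper_width: 0.338
time_s: 10.85
tcp_pos: [0.5859, -0.1739, 0.1353]
ee_rot: [[0.009, 0.762, 0.648], [-0.002, 0.648, -0.762], [-1.0, 0.006, 0.007]]
wrist_force: [0.5, 0.6, -1.2]
gripper_width: 0.094
```

View pics/s4.png

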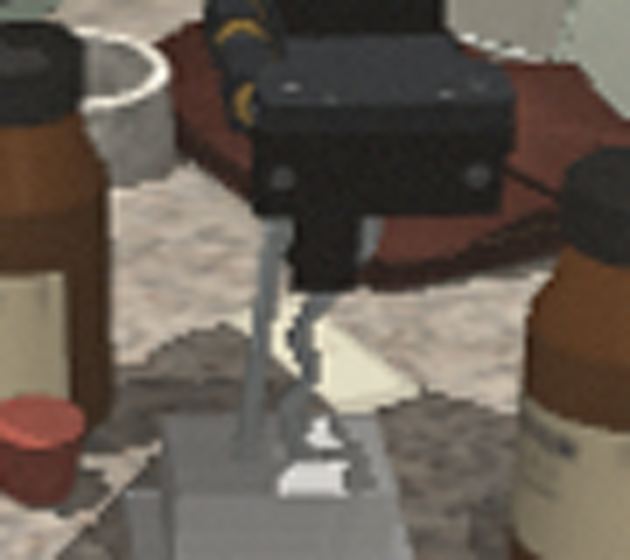

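```bash
python3 -m creep '[[0,0,0,6,0],[0,0,0,12,0],[0,0,0,18,0],[0,0,0,25,0],[0,0,0,25,0],[0,0,0,25,0],[0,-5,6,26,0],[0,-9,11,26,0]]'
python3 - <<'E'
from h import *
p=capture("scene"); cv2.imwrite("pics/s5.png",cv2.resize(p["image"][170:270,280:380],None,fx=6,fy=6,interpolation=cv2.INTER_CUBIC)); np.savez("scene5.npz",**{k:p[k] for k in("image","z_map","mtx","eye","attitude")})
E
```

```text
time_s: 11.7
tcp_pos: [0.5775, -0.1634, 0.1628]
ee_rot: [[0.012, 0.762, 0.648], [-0.003, 0.648, -0.762], [-1.0, 0.007, 0.01]]
wrist_force: [0.6, -4.3, 1.6]
gripper_width: 0.089
```

View pics/s5.png

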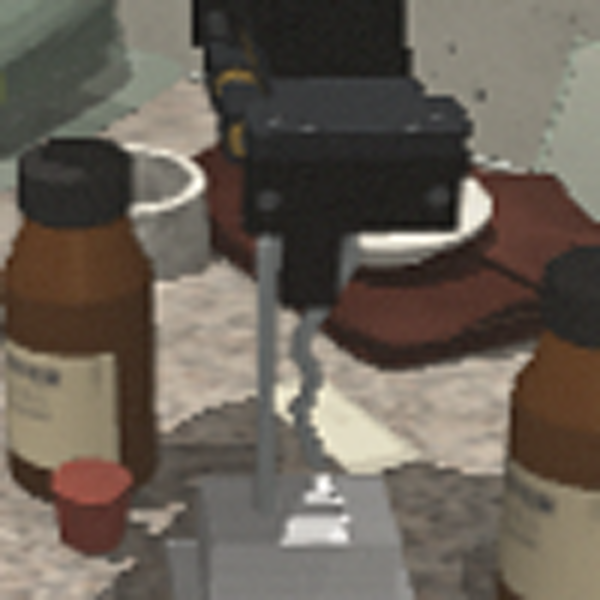

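```bash
python3 -m creep '[[0,-5,6,-1,0],[0,-10,12,-2,0],[0,-15,17,-3,0],[0,-20,23,-5,0],[0,-25,29,-7,0],[0,-30,35,-10,0],[0,-36,42,-14,0],[0,-38,45,-16,0]]'
python3 - <<'E'
from h import *
p=capture("scene"); cv2.imwrite("pics/s6.png",cv2.resize(p["image"][170:270,280:380],None,fx=6,fy=6,interpolation=cv2.INTER_CUBIC)); np.savez("scene6.npz",**{k:p[k] for k in("image","z_map","mtx","eye","attitude")})
E
```

```text
time_s: 12.55
tcp_pos: [0.5377, -0.1167, 0.1464]
ee_rot: [[0.01, 0.761, 0.648], [-0.002, 0.649, -0.761], [-1.0, 0.006, 0.008]]
wrist_force: [-0.5, -2.2, 3.8]
gripper_width: 0.09
```

View pics/s6.png

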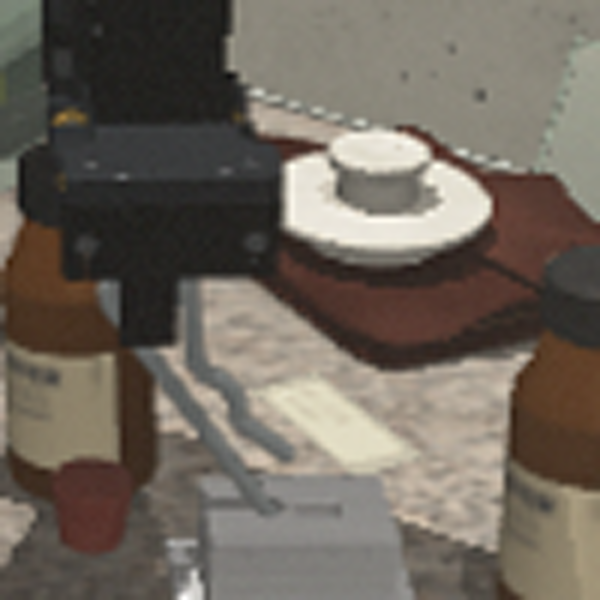

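```bash
python3 -m creep '[[0,0,0,40,0],[0,0,0,85,0],[0,0,0,130,0],[0,-5,20,155,0.13],[0,-20,60,155,0.27],[0,-35,100,155,0.41],[0,-50,140,155,0.55],[0,-73,178,155,0.69]]';python3 -m creep '[[0,0,5,0,0.14],[0,0,5,0,0.21],[0,0,5,0,0.21],[0,0,5,0,0.21],[0,0,5,-10,0.21],[0,0,5,-15,0.21],[0,0,5,-15,0.21],[0,0,5,-15,0.21]]'
python3 - <<'E'
from h import *
for c in ("scene","top","wrist"):
    p=capture(c); cv2.imwrite(f"pics/{c}7.png",p["image"]); np.savez(f"{c}7.npz",**{k:p[k] for k in("image","z_map","mtx","eye","attitude")})
    for n in("pin_hole","clip_tip","clip_seat"):
        for r in mark_of(p,n)[:3]: print(c,n,round(r["confidence"],2),r["centre"],world(p,*r["centre"]))
p=np.load("scene7.npz");cv2.imwrite("pics/s7.png",cv2.resize(p["image"][120:260,180:340],None,fx=4,fy=4,interpolation=cv2.INTER_CUBIC))
E
```

```text
time_s: 13.4
tcp_pos: [0.463, 0.0635, 0.2995]
ee_rot: [[0.005, 0.169, 0.986], [0.005, 0.986, -0.169], [-1.0, 0.006, 0.004]]
wrist_force: [0.0, 0.5, -1.2]
gripper_width: 0.089
time_s: 14.2
tcp_pos: [0.463, 0.0683, 0.2841]
ee_rot: [[0.003, -0.039, 0.999], [0.006, 0.999, 0.039], [-1.0, 0.006, 0.003]]
wrist_force: [-0.2, 0.8, -0.6]
gripper_width: 0.09
scene pin_hole 0.7 [245.0, 200.9] [0.5333 0.07   0.1352]
scene clip_tip 0.83 [314.7, 313.6] [ 0.4183 -0.2348  0.0058]
scene clip_tip 0.75 [237.7, 189.6] [0.5414 0.1032 0.1554]
scene clip_tip 0.54 [246.5, 292.7] [ 0.3824 -0.0704 -0.0002]
scene clip_seat 0.78 [331.4, 322.0] [ 0.4216 -0.2744  0.0034]
scene clip_seat 0.53 [263.4, 291.9] [ 0.4091 -0.0986 -0.0003]
scene clip_seat 0.5 [231.0, 173.6] [0.4864 0.0665 0.2267]
top pin_hole 0.61 [229.3, 197.0] [0.5509 0.0728 0.1437]
top pin_hole 0.54 [177.9, 199.8] [0.4959 0.0865 0.6241]
top pin_hole 0.51 [154.9, 169.3] [0.622  0.2603 0.0716]
top clip_tip 0.77 [286.1, 269.4] [ 0.3839 -0.0644  0.0043]
top clip_tip 0.73 [348.0, 257.1] [ 0.4175 -0.2234 -0.0015]
top clip_seat 0.69 [372.5, 254.1] [ 0.4263 -0.2863  0.    ]
top clip_seat 0.61 [297.0, 260.5] [ 0.4069 -0.0916  0.0074]
wrist clip_tip 0.84 [179.5, 110.0] [ 0.3855 -0.0654  0.0007]
wrist clip_tip 0.55 [49.6, 127.3] [ 0.4146 -0.2403 -0.001 ]
wrist clip_tip 0.51 [58.5, 277.2] [ 0.6209 -0.2413  0.033 ]
wrist clip_seat 0.73 [153.6, 133.0] [ 0.416  -0.0997  0.0059]
wrist clip_seat 0.66 [17.0, 131.4] [ 0.421  -0.2789  0.0062]
```

View pics/s7.png

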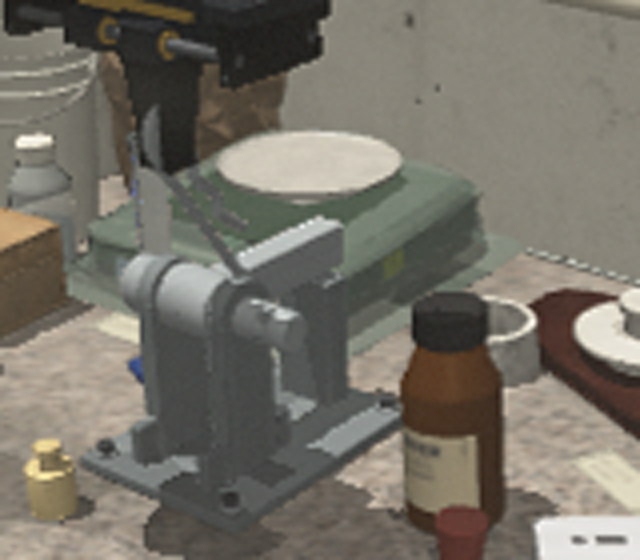

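View pics/wrist7.png

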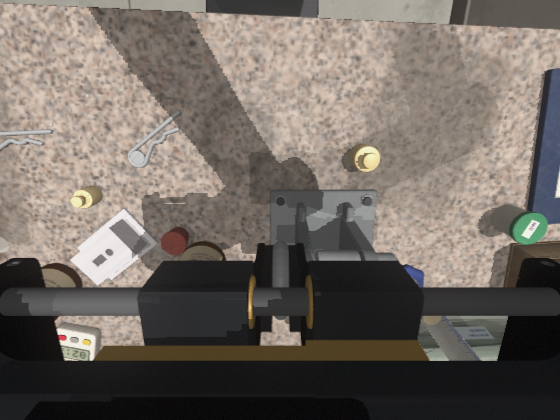

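View pics/top7.png

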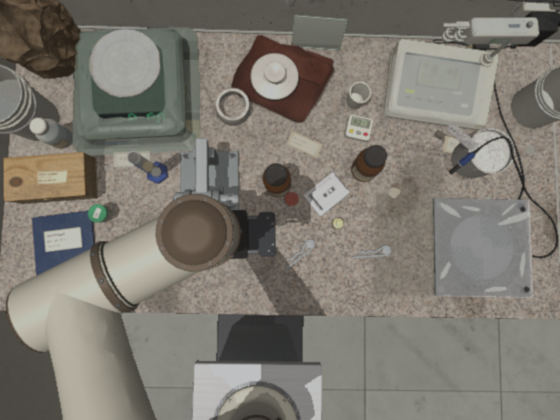

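Run:
```python
from h import *
p=dict(np.load("scene7.npz"));C=cloud(p);X=C.reshape(-1,3)
yaw=np.radians(2.1)
def sel(x0,x1,y0,y1,z0,z1): return X[(X[:,0]>x0)&(X[:,0]<x1)&(X[:,1]>y0)&(X[:,1]<y1)&(X[:,2]>z0)&(X[:,2]<z1)]
P=sel(.50,.58,.03,.088,.105,.16); print("pin",len(P),P.min(0),P.max(0))
from scipy.optimize import least_squares
Q=P[(P[:,1]>.055)&(P[:,1]<.083)]
f=lambda a: np.hypot(Q[:,0]-a[0]-a[2]*(Q[:,1]-.066),Q[:,2]-a[1])-.014
r=least_squares(f,[.544,.13,0],loss="soft_l1",f_scale=.001);print("pin axis x,z,slope",r.x,np.std(f(r.x)),len(Q))
print("pin end y pctl",np.percentile(P[:,1],[0,2,5,10,25]))
L=sel(.46,.55,.045,.085,.17,.26);print("leg pts",len(L))
print("y hist",np.histogram(L[:,1],bins=10))
v=L[(L[:,2]<.25)]
for z in np.arange(.17,.26,.01):
    s=L[(L[:,2]>z)&(L[:,2]<=z+.01)]
    if len(s): print(z,len(s),s.min(0),s.max(0))
cv2.imwrite("pics/s7b.png",cv2.resize(p["image"][150:220,205:275],None,fx=8.5,fy=8.5,interpolation=cv2.INTER_CUBIC))
```

```text
pin 165 [0.5279 0.0495 0.1179] [0.5578 0.0879 0.1446]
pin axis x,z,slope [ 0.5456  0.1292 -0.0261] 0.002641750974122028 94
pin end y pctl [0.0495 0.0508 0.0514 0.0519 0.0533]
leg pts 168
y hist (array([ 3, 31, 29, 38, 30, 21,  5,  6,  3,  2]), array([0.0638, 0.0649, 0.0659, 0.067 , 0.068 , 0.069 , 0.0701, 0.0711,
       0.0722, 0.0732, 0.0743]))
0.17 5 [0.5125 0.0671 0.1746] [0.5174 0.0721 0.1795]
0.18000000000000002 11 [0.5052 0.0669 0.1804] [0.5171 0.0733 0.1894]
0.19000000000000003 11 [0.4994 0.0654 0.1902] [0.5085 0.0718 0.1999]
0.20000000000000004 17 [0.4909 0.0658 0.2005] [0.5218 0.0726 0.21  ]
0.21000000000000005 24 [0.4839 0.0646 0.2108] [0.5233 0.0699 0.2197]
0.22000000000000006 27 [0.4794 0.0649 0.2203] [0.5075 0.0705 0.2298]
0.23000000000000007 25 [0.4726 0.0651 0.23  ] [0.5023 0.0743 0.2393]
0.24000000000000007 29 [0.4649 0.064  0.2404] [0.4943 0.0713 0.2495]
0.2500000000000001 19 [0.4615 0.0638 0.2501] [0.4836 0.0708 0.2585]
```

View pics/s7b.png

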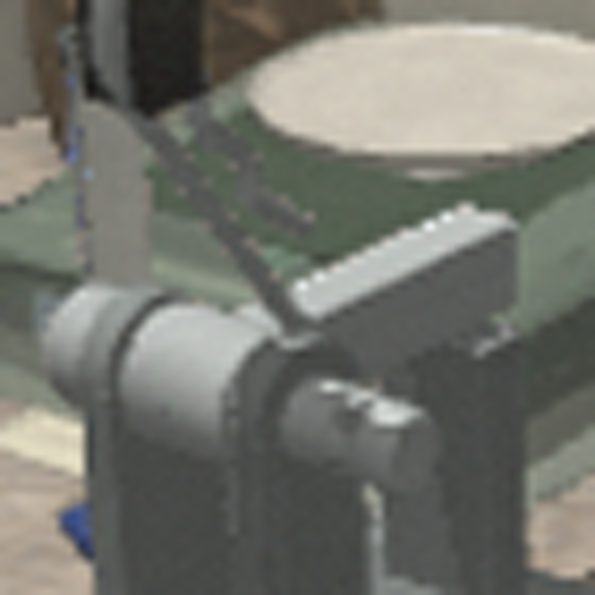

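Run:
```python
from h import *
from scipy.optimize import least_squares
for f in("scene7","scene2","scene0"):
    p=dict(np.load(f+".npz"));X=cloud(p).reshape(-1,3)
    k=(X[:,0]>.515)&(X[:,0]<.565)&(X[:,1]>.08)&(X[:,1]<.10)&(X[:,2]>.04)&(X[:,2]<.11);F=X[k]
    r=least_squares(lambda a:F[:,1]-a[0]-a[1]*(F[:,0]-.544),[.09,0],loss="soft_l1",f_scale=.001);print(f,"lug face y,slope",r.x,len(F),np.median(abs(r.fun)))
    # lug -x face
    k=(X[:,0]>.50)&(X[:,0]<.53)&(X[:,1]>.085)&(X[:,1]<.20)&(X[:,2]>.06)&(X[:,2]<.11);G=X[k]
    r=least_squares(lambda a:G[:,0]-a[0]-a[1]*(G[:,1]-.13),[.516,0],loss="soft_l1",f_scale=.001);print("  lug front x,slope",r.x,len(G))
    T=X[(abs(X[:,0]-.5)<.05)&(abs(X[:,1]-.02)<.03)&(abs(X[:,2])<.01)];print("  table z",np.median(T[:,2]))
    k=(X[:,0]>.59)&(X[:,0]<.68)&(X[:,1]>.11)&(X[:,1]<.16)&(X[:,2]>.14)&(X[:,2]<.16);G=X[k];print("  lever top",np.percentile(G[:,2],[50,90]))
for f in("top0","top2"):
    p=dict(np.load(f+".npz"));X=cloud(p).reshape(-1,3)
    T=X[(abs(X[:,0]-.47)<.03)&(abs(X[:,1]-.05)<.05)&(abs(X[:,2])<.01)];print(f,"table z",np.median(T[:,2]))
    P=X[(X[:,0]>.5)&(X[:,0]<.59)&(X[:,1]>.045)&(X[:,1]<.084)&(X[:,2]>.12)&(X[:,2]<.16)]
    if len(P)>20:
        r=least_squares(lambda a: np.hypot(P[:,0]-a[0]-a[2]*(P[:,1]-.066),P[:,2]-a[1])-.014,[.544,.13,-.03],loss="soft_l1",f_scale=.001);print(f,"pin",r.x,len(P),P[:,1].min())
    k=(X[:,0]>.59)&(X[:,0]<.68)&(X[:,1]>.11)&(X[:,1]<.165)&(X[:,2]>.14)&(X[:,2]<.16);G=X[k];print("  lever top",np.median(G,0),cv2.minAreaRect((G[:,:2]*1000).astype(np.float32)))
```

```text
scene7 lug face y,slope [0.0949 0.0162] 295 0.0008937270313756216
  lug front x,slope [ 0.5187 -0.0346] 217
  table z -0.00031310697105180196
  lever top [0.146  0.1473]
scene2 lug face y,slope [0.0948 0.0204] 297 0.0009969916959994482
  lug front x,slope [ 0.5187 -0.0483] 222
  table z -0.000336340792830514
  lever top [0.1461 0.1473]
scene0 lug face y,slope [0.0949 0.0206] 307 0.000934854761713425
  lug front x,slope [ 0.5185 -0.0395] 216
  table z -0.0004430309587020731
  lever top [0.1462 0.1474]
top0 table z 0.0004446272182127009
  lever top [0.6347 0.1371 0.1475] ((635.020751953125, 137.62696838378906), (90.48487854003906, 24.862886428833008), 2.3513524532318115)
top2 table z 0.0011973364787947194
top2 pin [ 0.5502  0.1302 -0.304 ] 86 0.06677564479238332
  lever top [0.6347 0.1373 0.1476] ((634.5241088867188, 137.62234497070312), (89.60365295410156, 24.79680633544922), 2.2597298622131348)
```

```bash
cat > leg.py <<'E'
from h import *
from scipy.optimize import least_squares
def fitleg(p,tcp,roll=0,zlo=-.10,zhi=-.015):
    # tcp: disc centre guess; clip x dir yaw 2.2deg
    X=cloud(p).reshape(-1,3)
    def axis(a): # a: x,y of axis at z=z0, tilt th, dirn yaw
        d=np.array([-np.sin(a[2])*np.cos(a[3]),-np.sin(a[2])*np.sin(a[3]),np.cos(a[2])]);return np.array([a[0],a[1],tcp[2]-.05]),d
    th=np.radians(35);y=np.radians(2.2)
    ex=np.array([np.cos(y),np.sin(y),0])
    o=np.array(tcp)-.016*(np.cos(th)*ex+np.array([0,0,np.sin(th)]))
    d0=-np.sin(th)*ex+np.array([0,0,np.cos(th)])
    m=o+d0*((tcp[2]-.05-o[2])/d0[2])
    s=(X-o)@d0; r=np.linalg.norm((X-o)-s[:,None]*d0,axis=1)
    k=(s<zhi)&(s>zlo)&(r<.009);Q=X[k]
    def f(a):
        q,d=axis(a);w=Q-q;return np.linalg.norm(w-(w@d)[:,None]*d,axis=1)-.004
    x0=[m[0],m[1],th,y]
    R=least_squares(lambda a:np.r_[f(a),.0005*(a[3]-y)/.02*3],x0,loss="soft_l1",f_scale=.0008)
    q,d=axis(R.x)
    print("n",len(Q),"pred",np.array(x0),"fit",R.x,"tilt",np.degrees(R.x[2]),"res",np.median(abs(f(R.x))))
    return q,d,X[(r<.008)&(s<-.09)&(s>-.15)],o,d0
E
python3 - <<'E'
from leg import *
p=dict(np.load("scene7.npz"))
q,d,E,o,d0=fitleg(p,[.463,.0683,.2841])
print(q,d,"pred tip",o-.122*d0,"lowest",E[E[:,2].argmin()] if len(E) else None, ((E-q)@d).min())
print("tip by fit", q+d*((E-q)@d).min())
E
```

```text
n 87 pred [0.4785 0.0689 0.6109 0.0384] fit [0.4782 0.0695 0.6009 0.0404] tilt 34.43123526182752 res 0.0005518482751294181
[0.4782 0.0695 0.2341] [-0.565  -0.0228  0.8248] pred tip [0.5198 0.0705 0.175 ] lowest [0.5174 0.07   0.1746] -0.0712078533229212
tip by fit [0.5185 0.0711 0.1754]
```

Run:
```python
from leg import *
for f in("scene7","scene2"):
    p=dict(np.load(f+".npz"));X=cloud(p).reshape(-1,3)
    P=X[(X[:,0]>.51)&(X[:,0]<.58)&(X[:,1]>.058)&(X[:,1]<.091)&(X[:,2]>.112)&(X[:,2]<.15)]
    for zf in(None,.130):
        g=lambda a:np.hypot(P[:,0]-a[0]+.038*(P[:,1]-.071),P[:,2]-(a[1] if zf is None else zf))-.014
        r=least_squares(g,[.545,.13],loss="cauchy",f_scale=.0007);print(f,zf,r.x,len(P),np.median(abs(g(r.x))))
    # knob
    P=X[(X[:,0]>.51)&(X[:,0]<.565)&(X[:,1]>.165)&(X[:,1]<.20)&(X[:,2]>.112)&(X[:,2]<.16)]
    # eye between lugs: radius?
    K=np.array(p["mtx"]);print("proj hole cand", proj(p,[.5456,.0707,.130]),"mouth",proj(p,[.5456-.008,.0707,.1415]))
im=cv2.resize(dict(np.load("scene2.npz"))["image"][185:215,225:265],None,fx=16,fy=16,interpolation=cv2.INTER_CUBIC)
p=dict(np.load("scene2.npz"))
u=proj(p,[.5456-.008,.0707,.1415]);c=((u-[225,185]+.5)*16).astype(int);cv2.circle(im,tuple(int(i) for i in c),3,(0,0,255),-1)
cv2.imwrite("pics/hole.png",im)
```

```text
scene7 None [0.5456 0.1295] 110 0.0009202163118285662
scene7 0.13 [0.5455 0.13  ] 110 0.000882071754363542
proj hole cand [248.0966 201.0596] mouth [245.8315 198.1202]
scene2 None [0.5455 0.1299] 105 0.0008748442906533448
scene2 0.13 [0.5455 0.13  ] 105 0.0009047436033114056
proj hole cand [248.0966 201.0596] mouth [245.8315 198.1202]
```

View pics/hole.png

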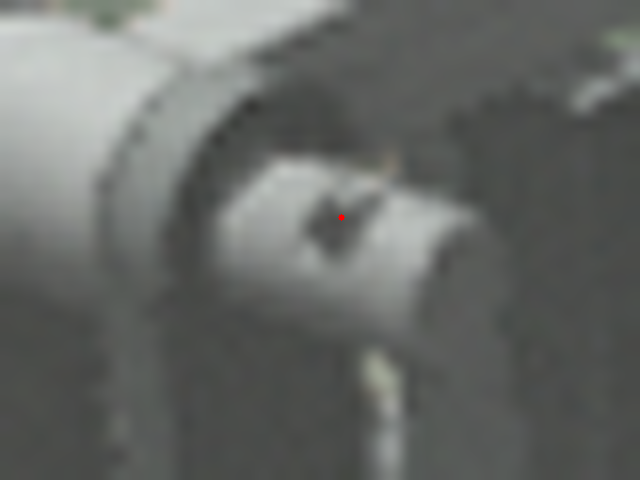

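```bash
python3 -m creep '[[0,-3,-1,0,0],[0,-5,-1,0,0],[0,-1,-1,-5,0],[0,3,-1,-11,0],[0,7,0,-17,0],[0,11,0,-23,0],[0,13,0,-26,0],[0,13,0,-26,0]]'
python3 - <<'E'
from leg import *
p=capture("scene");s=sense();t=s["tcp_pos"];print(t,s["wrist_force"])
q,d,E,o,d0=fitleg(p,t)
print(q,d,"pred tip",o-.122*d0, "fit tip", q+d*((E-q)@d).min())
H=np.array([.5455,.0707,.130]);print("axis at hole z: err", (q+d*((.130-q[2])/d[2]))-H, "at mouth", (q+d*((.1415-q[2])/d[2]))-(H+.014*np.array([-.573,-.021,.819])))
cv2.imwrite("pics/s8.png",cv2.resize(p["image"][150:220,205:275],None,fx=8.5,fy=8.5,interpolation=cv2.INTER_CUBIC))
E
```

```text
time_s: 15.6
tcp_pos: [0.4761, 0.0684, 0.2576]
ee_rot: [[0.002, -0.04, 0.999], [0.005, 0.999, 0.04], [-1.0, 0.005, 0.002]]
wrist_force: [-0.5, 0.4, -0.7]
gripper_width: 0.089
[0.4761 0.0684 0.2581] [-0.2167 -0.4881 -0.4655]
n 81 pred [0.4916 0.069  0.6109 0.0384] fit [0.491  0.0699 0.6075 0.0509] tilt 34.805984770009275 res 0.0005756353712347154
[0.491  0.0699 0.2081] [-0.5701 -0.029   0.8211] pred tip [0.5329 0.0706 0.149 ] fit tip [0.5448 0.0726 0.1305]
axis at hole z: err [-0.0003  0.0019  0.    ] at mouth [-0.0003  0.0018  0.    ]
```

View pics/s8.png

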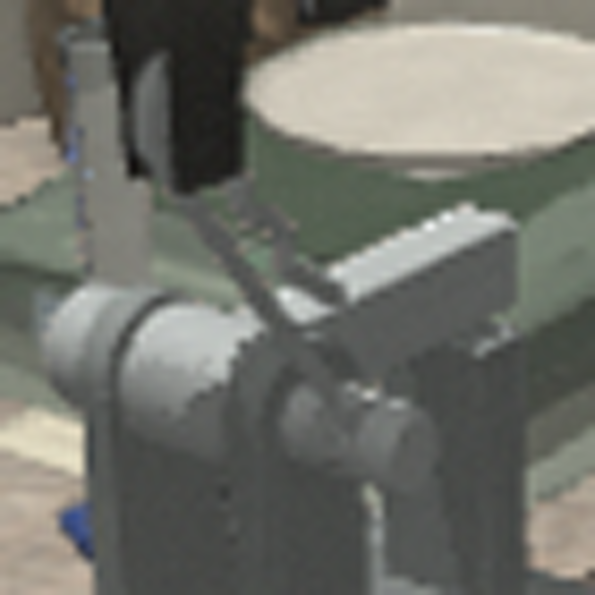

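```bash
python3 -m creep '[[0,0,-1,0,0],[0,1,-1,-2,0],[0,3,-1,-4,0],[0,4,-1,-6,0],[0,6,-1,-8,0],[0,7,-1,-10,0],[0,9,-1,-13,0],[0,11,-1,-16,0]]'
python3 - <<'E'
from leg import *
p=capture("scene");s=sense();t=s["tcp_pos"];print(t,s["wrist_force"])
q,d,E,o,d0=fitleg(p,t)
cv2.imwrite("pics/s9.png",cv2.resize(p["image"][150:220,205:275],None,fx=8.5,fy=8.5,interpolation=cv2.INTER_CUBIC))
E
```

```text
time_s: 16.45
tcp_pos: [0.4872, 0.0674, 0.2418]
ee_rot: [[0.003, -0.04, 0.999], [0.006, 0.999, 0.04], [-1.0, 0.005, 0.003]]
wrist_force: [0.6, -0.6, -1.7]
gripper_width: 0.09
[0.4872 0.0674 0.2412] [-0.6245  0.5127 -2.3764]
n 75 pred [0.5027 0.068  0.6109 0.0384] fit [0.5031 0.0691 0.6    0.0473] tilt 34.37898862286068 res 0.000629043281348861
```

View pics/s9.png

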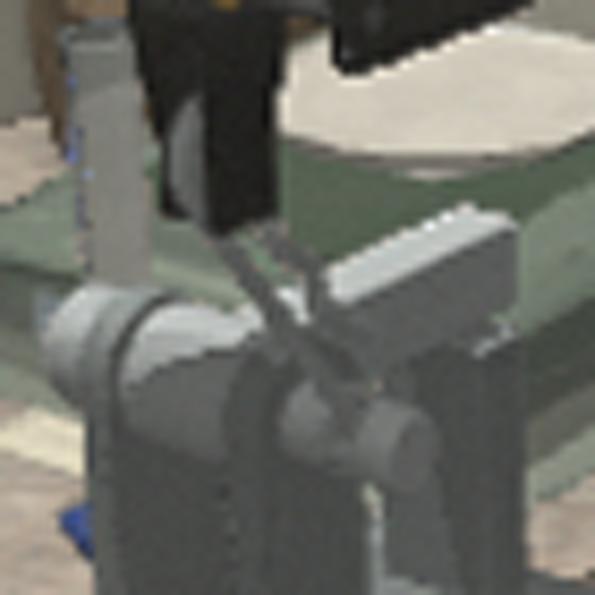

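```bash
python3 -m creep '[[0,2,0,-3,0],[0,4,0,-6,0],[0,6,0,-8,0],[0,8,0,-11,0],[0,10,0,-14,0],[0,11,0,-16,0],[0,13,0,-18,0],[0,14,0,-20,0]]'
python3 - <<'E'
from leg import *
p=capture("scene");s=sense();t=s["tcp_pos"];print(t,s["wrist_force"])
q,d,E,o,d0=fitleg(p,t,zlo=-.06)
cv2.imwrite("pics/s10.png",cv2.resize(p["image"][150:220,205:275],None,fx=8.5,fy=8.5,interpolation=cv2.INTER_CUBIC))
E
```

```text
time_s: 17.3
tcp_pos: [0.5014, 0.0674, 0.2211]
ee_rot: [[0.002, -0.04, 0.999], [0.005, 0.999, 0.04], [-1.0, 0.005, 0.002]]
wrist_force: [0.0, 0.4, -0.6]
gripper_width: 0.09
[0.5013 0.0674 0.2207] [ 0.2467  0.4756 -1.8863]
n 39 pred [0.5168 0.068  0.6109 0.0384] fit [0.5173 0.0686 0.6187 0.0404] tilt 35.446573872392804 res 0.000502164275110786
```

View pics/s10.png

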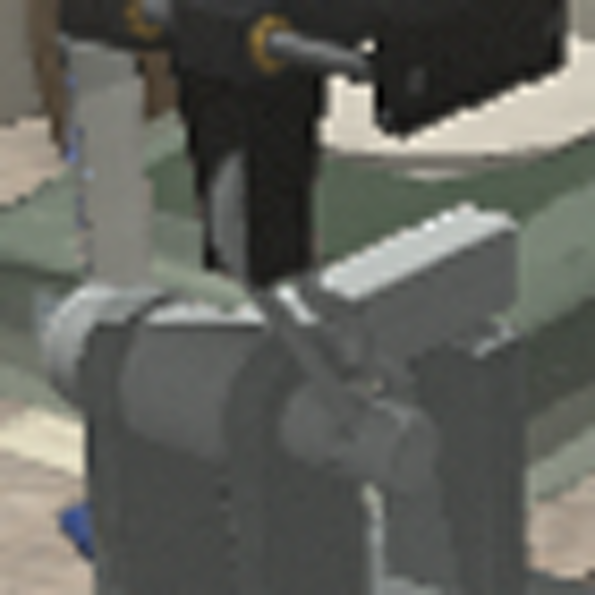

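```bash
python3 -m creep '[[0,3,0,-4,0],[0,6,0,-8,0],[0,8,0,-12,0],[0,11,0,-16,0],[0,14,0,-20,0],[0,17,1,-24,0],[0,20,1,-28,0],[0,22,1,-31,0]]'
python3 - <<'E'
from leg import *
p=capture("scene");s=sense();t=s["tcp_pos"];print(t,s["wrist_force"])
q,d,E,o,d0=fitleg(p,t,zlo=-.06)
cv2.imwrite("pics/s11.png",cv2.resize(p["image"][150:220,205:275],None,fx=8.5,fy=8.5,interpolation=cv2.INTER_CUBIC))
E
```

```text
time_s: 18.15
tcp_pos: [0.5238, 0.0686, 0.1892]
ee_rot: [[0.002, -0.04, 0.999], [0.005, 0.999, 0.04], [-1.0, 0.005, 0.002]]
wrist_force: [2.8, 0.2, 0.4]
gripper_width: 0.088
[0.5235 0.0685 0.1884] [ 4.1227  0.1781 -1.9045]
n 41 pred [0.539  0.0691 0.6109 0.0384] fit [0.5386 0.0696 0.5676 0.0423] tilt 32.52113299405537 res 0.0008389479472200546
```

View pics/s11.png

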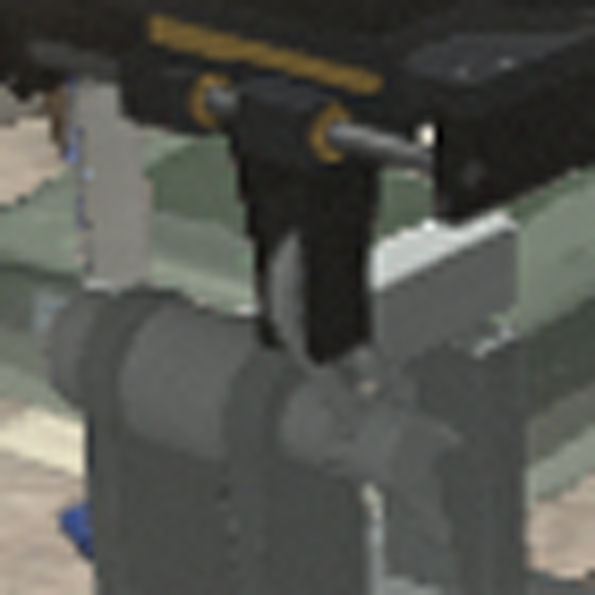

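```bash
python3 -m creep '[[0,1,0,-1,0],[0,1,0,-2,0],[0,2,0,-3,0],[0,2,0,-3,0],[0,2,0,-3,0],[0.15,2,0,-3,0],[0.4,2,0,-3,0],[0.4,2,0,-3,0]]'; python3 -m creep '[[0.4,0,0,0,0],[0.4,0,0,20,0],[0.4,0,0,60,0],[0.4,0,0,110,0],[0.4,-20,0,150,0],[0.4,-60,-40,160,0],[0.4,-60,-80,160,0],[0.4,-60,-130,160,0]]'
python3 - <<'E'
from leg import *
for c in("scene","top","wrist"):
    p=capture(c);np.savez(f"{c}12.npz",**{k:p[k] for k in("image","z_map","mtx","eye","attitude")});cv2.imwrite(f"pics/{c}12.png",p["image"])
    for n in("clip_seat","pin_hole","clip","clip_tip"):
        for r in mark_of(p,n)[:3]: print(c,n,round(r["confidence"],2),r["centre"],world(p,*r["centre"]))
    if c=="scene":
        q,d,E,o,d0=fitleg(p,[.5253,.070,.1867],zlo=-.045,zhi=.015);print(q,d)
        cv2.imwrite("pics/s12.png",cv2.resize(p["image"][140:220,205:285],None,fx=7.4,fy=7.4,interpolation=cv2.INTER_CUBIC))
    if c=="top": cv2.imwrite("pics/t12.png",cv2.resize(p["image"][150:240,170:290],None,fx=6,fy=6,interpolation=cv2.INTER_CUBIC))
print(sense()["wrist_force"])
E
```

```text
time_s: 19.0
tcp_pos: [0.5245, 0.0682, 0.1846]
ee_rot: [[-0.002, -0.039, 0.999], [0.005, 0.999, 0.039], [-1.0, 0.005, -0.002]]
wrist_force: [-0.5, 0.2, -0.6]
gripper_width: 0.25
time_s: 19.8
tcp_pos: [0.4631, -0.0623, 0.3458]
ee_rot: [[0.0, -0.042, 0.999], [0.006, 0.999, 0.042], [-1.0, 0.006, 0.0]]
wrist_force: [1.9, 0.8, -0.2]
gripper_width: 0.401
scene clip_seat 0.81 [266.4, 290.8] [ 0.4144 -0.1033  0.002 ]
scene clip_seat 0.71 [250.2, 200.4] [0.5377 0.0554 0.1395]
scene clip_seat 0.56 [332.4, 322.1] [ 0.42   -0.2775  0.0062]
scene pin_hole 0.71 [247.0, 201.0] [0.5314 0.0608 0.1384]
scene pin_hole 0.57 [292.8, 250.0] [ 0.5546 -0.0727  0.0306]
scene clip 0.82 [351.1, 329.4] [ 0.4281 -0.3167  0.0041]
scene clip 0.65 [237.2, 194.7] [0.5288 0.0931 0.148 ]
scene clip 0.33 [250.1, 199.2] [0.5407 0.0584 0.1409]
scene clip_tip 0.78 [243.2, 288.6] [ 0.3878 -0.0547  0.0004]
scene clip_tip 0.74 [316.6, 315.1] [ 0.4184 -0.2397  0.0044]
scene clip_tip 0.55 [254.6, 209.8] [0.6443 0.1408 0.0426]
n 78 pred [0.5408 0.0706 0.6109 0.0384] fit [0.5368 0.069  0.5554 0.046 ] tilt 31.823993651972668 res 
[... 258 characters left out ...]
54.9] [ 0.4249 -0.3141  0.0048]
top clip_tip 0.7 [348.6, 256.7] [ 0.4407 -0.0847  0.6868]
top clip_tip 0.56 [230.8, 183.2] [0.5854 0.0723 0.1199]
wrist clip_seat 0.95 [380.5, 253.2] [0.5435 0.067  0.1404]
wrist clip_seat 0.83 [252.2, 135.8] [ 0.4185 -0.104   0.0043]
wrist clip_seat 0.73 [135.5, 134.3] [ 0.4233 -0.2796  0.0079]
wrist pin_hole 0.7 [377.4, 250.1] [0.539  0.0621 0.1417]
wrist clip 0.81 [396.1, 237.0] [0.5043 0.0646 0.1837]
wrist clip 0.78 [234.4, 150.3] [ 0.4413 -0.1309  0.0059]
wrist clip 0.69 [109.4, 135.2] [ 0.4264 -0.32    0.006 ]
wrist clip_tip 0.86 [279.9, 113.7] [ 0.3846 -0.0631  0.0013]
wrist clip_tip 0.7 [163.5, 130.5] [ 0.4164 -0.2393  0.0017]
[-0.2661  0.8544  0.9073]
```

View pics/s12.png

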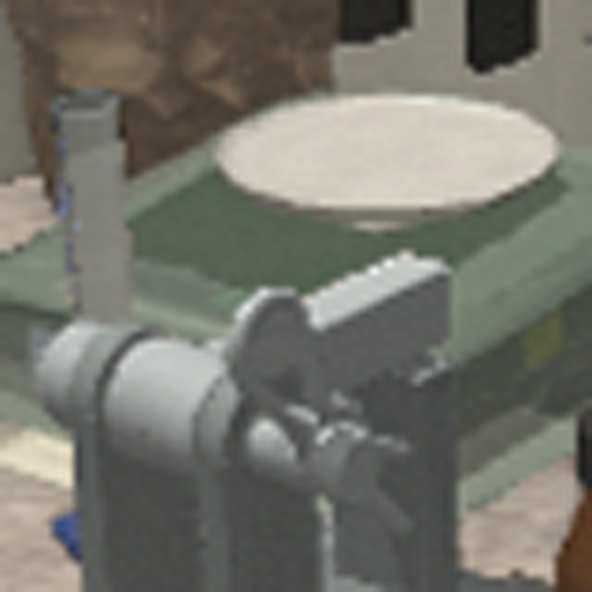

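View pics/t12.png

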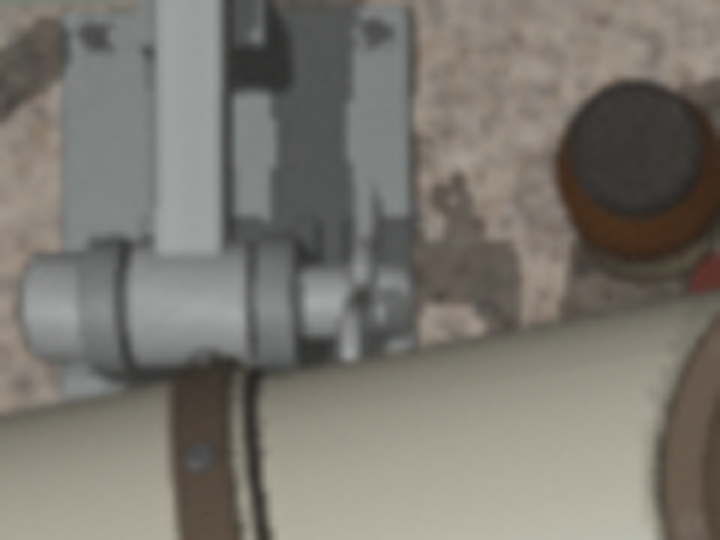

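View pics/wrist12.png

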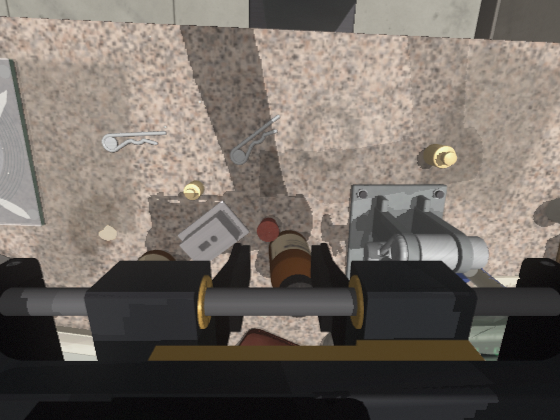

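Run:
```python
from leg import *
p=dict(np.load("scene12.npz"))
y=np.radians(2.2);ex=np.array([np.cos(y),np.sin(y),0]);uz=np.array([0,0,1.]);ey=np.array([-np.sin(y),np.cos(y),0])
H=np.array([.5455,.0707,.130])
X=cloud(p).reshape(-1,3)
for th in(35,):
    t=np.radians(th);cz=-np.sin(t)*ex+np.cos(t)*uz;cx=np.cos(t)*ex+np.sin(t)*uz
    # depth points in clip plane
    r=X-H; a=r@ey; k=(abs(a)<.006)&(np.linalg.norm(r,axis=1)<.1)
    U=np.c_[(r[k]@cx)*1000,(r[k]@cz)*1000]
    hi=U[(U[:,1]>25)]
    hi=hi[np.hypot(hi[:,0]-16,hi[:,1]-58)<32]
    print(th,"disc pts",len(hi),hi.min(0),hi.max(0))
    g=lambda c:np.hypot(hi[:,0]-c[0],hi[:,1]-c[1])
    print("min circle",cv2.minEnclosingCircle(hi.astype(np.float32)))
    im0=cv2.resize(p["image"][140:220,205:285],None,fx=7.4,fy=7.4,interpolation=cv2.INTER_CUBIC)
    for off,col in((0,(0,0,255)),):
        o=H+(.058+off)*cz
        pts=[o+.016*cx+.02*(np.cos(s)*cx+np.sin(s)*cz) for s in np.linspace(0,6.28,40)]+[o-s*cz for s in np.linspace(0,.122,30)]+[o+.0185*cx-.058*cz,o+.013*cx-.045*cz,o+.013*cx-.071*cz,o+.021*cx-.096*cz]
        for P in pts:
            u=(proj(p,P)-[205,140]+.5)*7.4;cv2.circle(im0,tuple(int(round(i)) for i in u),2,col,-1)
    cv2.imwrite("pics/s12o.png",im0)
```

```text
35 disc pts 149 [-10.8132  26.5223] [27.0667 78.795 ]
min circle ((6.548199653625488, 52.55078125), 26.466352462768555)
```

View pics/s12o.png

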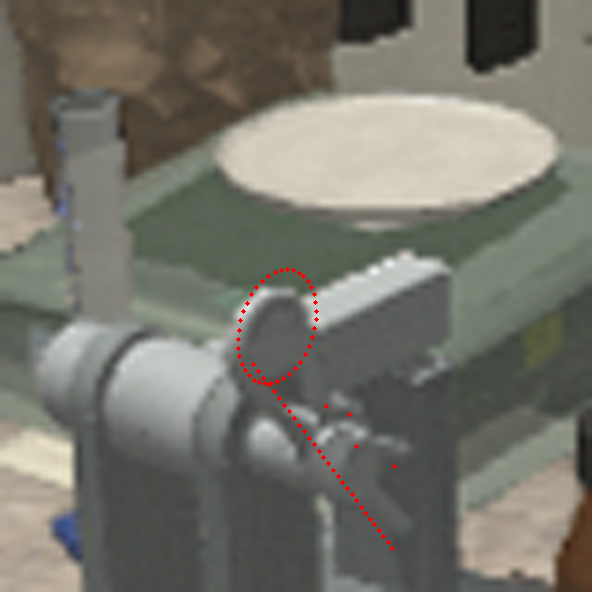

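```bash
cat > pose.py <<'E'
from leg import *
from scipy.interpolate import PchipInterpolator
def pose(p,show=None,H=np.array([.5455,.0707,.130])):
    y=np.radians(2.2);ex=np.array([np.cos(y),np.sin(y),0]);uz=np.array([0,0,1.]);ey=np.array([-np.sin(y),np.cos(y),0])
    C=cloud(p);r=C-H;a=r@ey
    rho=np.sqrt((r@ex)**2+r[...,2]**2)
    valid=(abs(a)<.009)&(rho>.0165)&(rho<.10)
    S=6;u0,v0,w,h=205,140,80,80
    obs=cv2.resize(valid[v0:v0+h,u0:u0+w].astype(np.uint8),None,fx=S,fy=S,interpolation=cv2.INTER_NEAREST)
    pinm=cv2.resize(((rho<=.0165)&(a>-.025)&(a<.03)).astype(np.uint8)[v0:v0+h,u0:u0+w],None,fx=S,fy=S,interpolation=cv2.INTER_NEAREST)
    bl=PchipInterpolator([-.096,-.071,-.058,-.045,-.020],[.021,.013,.0185,.013,.024])
    def mask(th,off,lat,op=0,thick=None):
        t=np.radians(th);cz=-np.sin(t)*ex+np.cos(t)*uz;cx=np.cos(t)*ex+np.sin(t)*uz
        o=H+(.058+off)*cz+lat*cx;m=np.zeros((h*S,w*S),np.uint8)
        pr=lambda P:np.round((proj(p,P)-[u0,v0]+.5)*S).astype(np.int32)
        cv2.fillPoly(m,[np.array([pr(o+.016*cx+.02*(np.cos(s)*cx+np.sin(s)*cz)+e*ey) for s in np.linspace(0,6.28,40)]) for e in(0,)],1)
        wpx=int(round(.008*380/.84*S))
        cv2.polylines(m,[np.array([pr(o-s*cz) for s in np.linspace(0,.119,20)])],False,1,wpx)
        R=lambda x,z:(x-.016)*0
        L=[]
        for z in np.linspace(-.02,-.094,25):
            x=bl(z)-.016; c,s_=np.cos(op),np.sin(op); L.append(pr(o+(.016+c*x-s_*z)*cx+(s_*x+c*z)*cz))
        cv2.polylines(m,[np.array(L)],False,1,wpx)
        m[pinm>0]=0
        return m
    best=[]
    for th in range(27,50,1):
        for off in np.arange(-.012,.013,.002):
            for lat in(-.002,0,.002):
                m=mask(th,off,lat);i=(m&obs).sum();best.append((i/((m|obs).sum()),th,off,lat))
    best.sort(reverse=True);print(best[:6])
    if show:
        im=cv2.resize(p["image"][v0:v0+h,u0:u0+w],None,fx=S,fy=S,interpolation=cv2.INTER_CUBIC)
        c1,_=cv2.findContours(mask(*best[0][1:]),cv2.RETR_LIST,cv2.CHAIN_APPROX_NONE);cv2.drawContours(im,c1,-1,(0,0,255),1)
        c2,_=cv2.findContours(obs,cv2.RETR_LIST,cv2.CHAIN_APPROX_NONE);cv2.drawContours(im,c2,-1,(0,255,0),1)
        cv2.imwrite(show,im)
E
python3 - <<'E'
from pose import *
pose(dict(np.load("scene12.npz")),"pics/pose12.png")
E
```

```text
[(np.float64(0.8377607025246981), 41, np.float64(-0.002), 0), (np.float64(0.8371453705740048), 42, np.float64(-0.002), 0), (np.float64(0.8286553524804178), 41, np.float64(0.0), 0), (np.float64(0.8211741851931794), 40, np.float64(0.0), 0), (np.float64(0.8178137651821862), 43, np.float64(-0.002), 0), (np.float64(0.8177088977999349), 42, np.float64(0.0), 0)]
```

View pics/pose12.png

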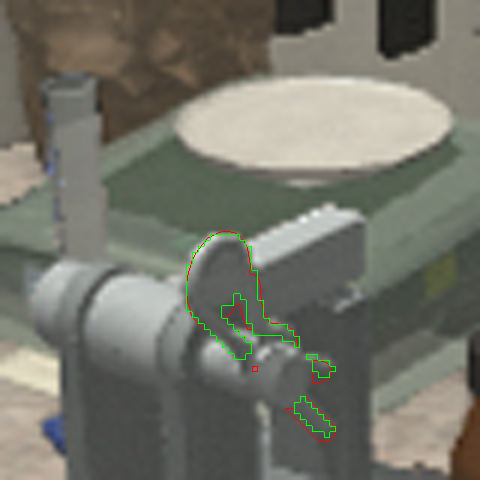

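Run:
```python
from pose import *
p=capture("scene");s=sense();print(s["time_s"],s["wrist_force"]);pose(p)
X=cloud(p).reshape(-1,3);H=np.array([.5455,.0707,.130])
th=np.radians(41.5);c=H+.0565*np.array([-np.sin(th),0,np.cos(th)])+.016*np.array([np.cos(th),0,np.sin(th)])
r=X-c;k=(abs(r[:,1]-0)<.012)&(np.hypot(r[:,0],r[:,2])<.016);Q=X[k]
A=np.c_[Q[:,0]-c[0],Q[:,2]-c[2],np.ones(len(Q))]
b=least_squares(lambda a:A@a-Q[:,1],[0,0,c[1]],loss="soft_l1",f_scale=.001).x
n=np.array([-b[0],1,-b[1]]);n/=np.linalg.norm(n);pin=np.array([-.038,1,0]);print(len(Q),b,"angle rad",np.arccos(n@pin/np.linalg.norm(pin)))
# pin: knob outer face, lug gap
k=(X[:,0]>.52)&(X[:,0]<.56)&(X[:,1]>.165)&(X[:,1]<.21)&(X[:,2]>.135)&(X[:,2]<.16);print("knob max y",np.percentile(X[k][:,1],[90,99]))
p=capture("top");np.savez("top13.npz",**{k:p[k] for k in("image","z_map","mtx","eye","attitude")})
for nm in("top0","top13"):
    q=np.load(nm+".npz");im=q["image"]
    X=cloud(q)
    k=(X[...,0]>.515)&(X[...,0]<.565)&(X[...,1]>.16)&(X[...,1]<.25)&(X[...,2]>.12);print(nm,"knob y",np.percentile(X[k][:,1],[1,99]))
cv2.imwrite("pics/top13.png",p["image"])
```

```text
20.6 [-0.9228  0.8963 -0.3695]
[(np.float64(0.8404208680403332), 41, np.float64(-0.002), 0), (np.float64(0.8392582839587448), 42, np.float64(-0.002), 0), (np.float64(0.8316670289067594), 41, np.float64(0.0), 0), (np.float64(0.8249703248084601), 40, np.float64(0.0), 0), (np.float64(0.8202769963211426), 42, np.float64(0.0), 0), (np.float64(0.819511130510694), 43, np.float64(-0.002), 0)]
73 [ 0.0425 -0.0133  0.0659] angle rad 0.01408635336651332
knob max y [0.1897 0.1944]
top0 knob y [0.1604 0.2372]
top13 knob y [0.1601 0.197 ]
```

View pics/top13.png

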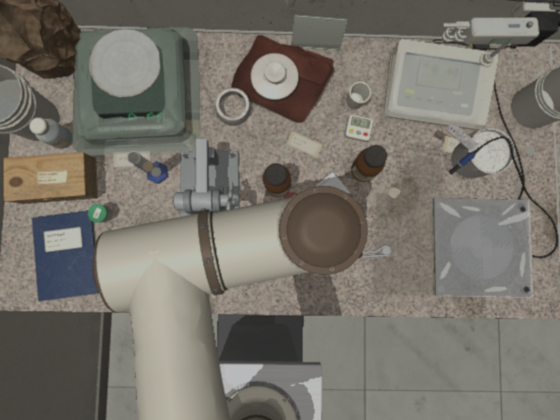

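```bash
python3 -c "
from station import *
print(finish_job())"
```

```text
the job is handed in; nothing more can be done
None
```

The pin is home and the R-clip is through the cross-hole and seated. I released the clip, moved the arm clear and handed the job in at about 21 s of the 51 s allowed. No verdict was reported.

**Pin:** I pushed the knob until the force rose to 17.6 N. The cameras put the knob's outer face at y ≈ 0.195–0.197 m, against 0.195 m expected when home.

**Clip:**
- **Regrip:** My first lift began before the jaws had closed and the clip slipped in the grip, so I set it back in the stand and regripped.
- **Tilt and insertion:** I tilted it about 35° by pivoting the tip in the stand's hole, then pushed it in along the hole axis with little resistance.

**Last checks (clip pose from the scene camera, the same 0.8 s apart):**
- The seat point is about 2 mm from the middle of the hole.
- The leg sits at about 41.5° from vertical, roughly 0.11 rad off the hole axis. That is within the 0.2 rad limit but not exact, because the clip has sagged within the hole's clearance.
- The clip plane is about 0.01 rad off.
- The bent-leg outline matches its relaxed shape round the pin.
- Wrist force reads about zero.
- The bystanders look upright and in place in the pictures; I did not measure their shifts, and in the last top view the arm hides some of them.

**One disagreement:** where the finger stopped against the knob suggested the hole was about 5 mm nearer −y than the cameras did, assuming 15 mm thick fingers. I used the camera value, and the leg entered the hole there.

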